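# Open the screw-capped jar in its brace

### The job

Someone left an old cork standing in the steel jar brace: drop it into the green scrap pail. Set the closed red-capped jar upright into the brace, square with its pocket and fully home, so that the brace keeps the jar from turning. Then unscrew the tight cap there (anticlockwise from above, about a quarter turn) until its threads let go, lift it straight off and finish while still holding it level right over the jar's mouth, clear of it by one to three centimetres, with the jar still home in the brace; do not knock over or shove the things standing around.

Things in the scene. Friction and masses are not known exactly. Their poses are not given: they have to be found in the camera images.
- jar: Clear glass jar with a paper label band, 0.4 kg, loose, upright on the worktop. Square body 62 x 62 mm, 64 mm high, sides along its own x and y; round neck 38 mm across up to the mouth at 79 mm; 87 mm high with its cap. Origin: centre of its underside, z up. It may be carried by its tight cap.
- cap: Red ribbed screw cap, yellow disc on top, 58 mm across, 22 mm high, 50 g. Origin: centre of its lower edge, z up; screwed on, it is 65 mm above the jar's underside, on the jar's axis; off the jar, above 79 mm. Turns with about 0.35 N m and does not rise. Threads hold it down until turned 1.2 to 1.3 rad anticlockwise from above, relative to the jar; then it lifts freely. Stops at about 2 rad.
- seal (a joint): How far the cap has been unscrewed relative to the jar, in rad: 0 tight, growing anticlockwise from above; follows the cap with up to 0.1 rad of play while the cap is on and stays where it is once the cap is off. Threads are free from 1.25 on, stop at 2.0. The jar itself gives up to 0.1 rad in the brace, so turn the gripper about 1.5 rad.
- brace: Steel and black rubber jar brace fixed to the worktop, 100 x 100 mm. In its middle a square pocket 67 x 67 mm, walls along its own x and y (9 mm thick, tops 17 mm over the worktop, with a flared lead-in up to 22 mm), floor 4 mm above the worktop. Origin at the centre of its underside, z up. The jar goes in at any quarter turn.
- cork: Old cork stopper, 37 mm across below, 41 mm across at the top, 46 mm high, 30 g, loose, standing upright in the brace's pocket (not always in its middle), so from 4 to 50 mm above the worktop. Origin at the centre of its underside, z along it to the wide end.
- cork_center (a point): Middle of the cork, 23 mm above its underside.
- pail: Green round open scrap pail, fixed, no handle, 124 mm across at the rim (116 mm inside), 112 mm at the foot, 90 mm high, floor 5 mm thick. Origin at the centre of its underside.
- mug_by: Blue mug, 59 x 84 x 53 mm, loose bystander; origin under its centre. Behind it a grey wall pier, taller than the arm, fills x 0.42 to 0.84, y -0.06 to 0.42 m: keep the arm's links clear of its near right edge.
- tin_by: Food tin, 57 mm across, 72 mm high, loose bystander; origin under its centre.
- spice_by: Spice jar with black lid, 44 mm across, 96 mm high, loose bystander; origin under its centre.
- glass_by: Small drinking glass, 51 mm across, 58 mm high, loose bystander; origin under its centre.
Not all that is in view belongs to the job. Several things have the shape of the cap; the one meant has the colours described above.

How it is judged:
On the way, in this order (a step that is already met when the one before it is completed fails the run):
1. the cork lies in the pail (horizontal distance between cork_center and pail below 0.05 m and height (world z) of cork_center below 0.075 m and contact force between the fingers and cork below 0.05 N), for 0.2 s.
2. the jar, still closed, is home in the brace (horizontal distance between jar and brace below 0.007 m and z of jar in the frame of brace below 0.0075 m and angle between jar's own z axis and vertical below 0.08 rad and value of joint seal below 0.4 rad), for 0.2 s.
3. the cap is unscrewed while the jar is home in the brace (value of joint seal above 1.05 rad and horizontal distance between jar and brace below 0.009 m and z of jar in the frame of brace below 0.011 m), for 0.1 s.
At the end, for the whole second after the job is handed in: Fingers hold the cap still, level (0.2 rad), its lower edge 4 to 41 mm above the jar's mouth, within 15 mm of its axis, not touching the jar; the untouched jar is upright and home in the brace (centre within 7 mm, underside within 3.5 mm of the floor); the cork is in the pail (horizontal distance between cork_center and pail below 0.05 m and height (world z) of cork_center below 0.075 m and horizontal distance between jar and brace below 0.007 m and z of jar in the frame of brace below 0.0075 m and angle between jar's own z axis and vertical below 0.08 rad and z of cap in the frame of jar between 0.083 and 0.12 m and horizontal distance between cap and jar below 0.015 m and angle between cap's own z axis and vertical below 0.2 rad and contact force between the fingers and cap above 1 N and contact force between each of cap, the arm and jar below 0.05 N and linear speed of each of cap, jar below 0.03 m/s); the arm keeps its last pose, push and grip.
It fails at once if a bystander is shoved more than 4 cm or knocked over (distance of any of mug_by, tin_by, spice_by, glass_by from where it was at the start of the episode above 0.04 m or angle between any of mug_by, tin_by, spice_by, glass_by's own z axis and vertical above 0.6 rad).
It also fails if it takes over 51 s, if anything falls off the work surface, if the arm or the gripper's body presses on something with over 40 N, if the wrist force passes 120 N, or if a joint passes its speed limit or range.

### The arm

A 7-joint arm with a two-finger parallel gripper is mounted at the origin on a cart in front of the work surface, level with it; the furniture and walls round the work are solid. World frame = base frame: x ahead of the robot, y to its left, z up, the work surface at z = 0. Lengths are in m, angles in rad, forces in N, time in s.
With the tool pointing down it reaches from about 0.4 to 0.9 m from the base axis. Payload 5.5 kg.
Tool frame: the origin (TCP) lies at the very end of the fingers, on their centre line; the grasp point (between the pads) lies 19 mm behind it; z points along the fingers, y is the line along which they close (so a half turn about z gives the same grasp; the last joint's range is limited). The gripper opens to 92 mm and grips with 3 to 60 N. Pads are 19 mm wide; open, the fingers measure 130 mm over their backs; the gripper's body (75 mm by 190 mm) begins 47 mm behind the grasp point.
Start: joints at [1.543, 0.501, -0.427, 1.55, 0.221, 1.138, -0.21], TCP at [0.186, -0.623, 0.227] pointing down, gripper open.
Joint ranges: [-2.88, 2.88], [-0.31, 2.03], [-1.54, 1.56], [0.2, 2.42], [-1.41, 4.55], [0.19, 2.02], [-2.57, 2.57]. Speed limits (rad/s): [2.57, 2.57, 3.14, 3.14, 3.14, 3.14, 3.14].

### API

Orientations are given as a unit quaternion [x, y, z, w].
In Python, from workcell import robot gives the robot as it stands.
- The arm moves only by the shell command python3 -m jog 'ROWS' [OPENING] [FORCE]. ROWS is JSON, a list of rows, each an object with "dp": the shift along the tool's x, y, z in cm, a list of three; "turn": the turn about the tool's z in units of 6 degrees (1.0 is 6 degrees). A call has 1 to 5 rows; each row is the pose to reach, as a shift and turn from the pose commanded when the call began, along the tool's axes at that moment; what a row does not reach only later rows make up. A row lasts 1/8 s, in which the tool goes at most 62.5 mm and 10.7 degrees, less where a joint would pass 70% of its speed; a pose out of reach is approached as far as the arm can. A call with a gripper value outside its range is refused whole. OPENING is the closure, from -1 (fully open) to 1 (shut), set as the call begins (- or left out, the last holds). The fingers move at their own pace and stop on an object; FORCE is the grip in N (left out, the last holds). Time passes only in rows, so rows that repeat a pose let the fingers close. It gives the time, the measured TCP pose, the force, the opening and the grip force at its end, in the units of the state.
- robot.get_obs(): the state, without advancing time (a new reading comes with each control period).
- robot.capture(name): name is "side" or "top"; returns (picture, depth): 420x560x3 uint8, red, green, blue; 420x560 float32, m along the optical axis (not along the pixel's ray), 0 where there is no reading.
- robot.camera_params(name): a dict with "K" (3x3 intrinsics, pixels), "k1" (the pictures are not rectified: a ray, as slopes to the right and down, at radius r is drawn at 1 + k1 r^2 times it, then the intrinsics apply), "rvec" (rotation vector, rad) and "tvec" (3), from world to camera coordinates, as OpenCV has them. Camera axes: x right, y down, z forward; pixel columns grow to the right and rows downward; lengths in m; the calibration is good to about 2 mm. A picture is of the moment at which its call begins. camera_params takes no time and is no camera call.
- robot.sign_off(): hands the job in; it is judged then, once.
Trained networks look in the newest picture that a camera, given by its name, has taken for a name from the list of things; names that differ only in an ending like _2 or _b are one class to them, and where a whole thing is asked for, a point or a joint stands for the part that bears it (a point fixed in the world has none). Each returns a list of dicts, best first, with "confidence" (0 to 1); they miss things now and then, are a little off and sometimes report something else, mostly with a low value. They report only what shows in the picture. A call takes as long as a camera call. They do not tell look-alikes from the thing itself.
- robot.recognise(camera, label): "bbox" ([left, top, width, height] as shares, 0 to 1, of the picture: columns of its width, rows of its height, round what is visible of it).
- robot.regions_of(camera, label): "region" (420x560 bool, what is visible of it) and "bbox" ([left, top, width, height] as shares, 0 to 1, of the picture: columns of its width, rows of its height, round what is visible of it).
- robot.pinpoint(camera, label): "point" ([column, row] as shares, 0 to 1, of the picture: columns of its width, rows of its height: a listed point, or the origin of a listed thing).
The state is a dict: "clock": time; "joints": joint angles; "joint_vel": joint speeds; "joint_torque": joint torques, N m; "ee_pos": TCP position; "eef_rot": TCP orientation; "contact_force": force on the tool from outside, world axes, zero at the start; "torque": the same for the moment, N m; "finger_gap": opening from 0.0 (shut) to 1.0 (fully open); "finger_force": force on a finger pad.
Only numpy, scipy, OpenCV 4.12 (cv2) and the standard library are available. Lean on these libraries where they do the work, as an engineer would, in place of code of your own. Each camera call takes 0.05 s, during which the arm holds its last target. There are 200 camera calls.

## Working session

There is one attempt and no reset: what is moved stays moved. The work goes in short steps, Python scripts to look and compute and a shell command to move; the robot and the scene stay as the last step left them, time stands still between calls to the robot, and variables do not carry over. Pictures are saved under pics/ and viewed, at most 10 in all, crops included, and the job is handed in when it is done.

```bash
mkdir -p pics; cat > h.py <<'E'
import numpy as np, cv2
from workcell import robot
def cam(n):
    p=robot.camera_params(n); R=cv2.Rodrigues(np.array(p["rvec"],float))[0]
    return np.array(p["K"],float),float(p["k1"]),R,np.array(p["tvec"],float).ravel()
def ray(n,u,v):
    K,k1,R,t=cam(n); d=np.array([(u-K[0,2])/K[0,0],(v-K[1,2])/K[1,1]]); s=d.copy()
    for _ in range(20): s=d/(1+k1*(s@s))
    return -R.T@t, R.T@np.array([s[0],s[1],1.])
def at_z(n,u,v,z):
    o,r=ray(n,u,v); return o+r*(z-o[2])/r[2]
def at_d(n,u,v,d):
    o,r=ray(n,u,v); return o+r*d
def cloud(n,D):
    K,k1,R,t=cam(n); h,w=D.shape; V,U=np.mgrid[:h,:w]
    d=np.stack([(U-K[0,2])/K[0,0],(V-K[1,2])/K[1,1]],-1); s=d.copy()
    for _ in range(20): s=d/(1+k1*(s**2).sum(-1,keepdims=True))
    P=np.concatenate([s,np.ones((h,w,1))],-1)*D[...,None]
    return (P-t)@R
def tri(a,b):
    (o1,r1),(o2,r2)=ray(*a),ray(*b); A=np.stack([r1,-r2],1)
    s=np.linalg.lstsq(A,o2-o1,rcond=None)[0]; p,q=o1+r1*s[0],o2+r2*s[1]
    return (p+q)/2,np.linalg.norm(p-q)
E
python3 - <<'E'
from h import *
for n in("top","side"):
    I,D=robot.capture(n); np.savez(f"{n}0.npz",I=I,D=D); cv2.imwrite(f"pics/{n}0.png",I[...,::-1]); print(n,[x.round(3).tolist() if hasattr(x,'round') else x for x in (cam(n)[0],-cam(n)[2].T@cam(n)[3])])
    for l in("jar","cap","brace","cork","cork_center","pail","mug_by","tin_by","spice_by","glass_by"):
        print(l,[(np.round(np.array(r["point"])*[560,420],1).tolist(),round(r["confidence"],2)) for r in robot.pinpoint(n,l)[:4]])
o=robot.get_obs(); print(o)
E
```

```text
top [[[488.291, 0.0, 289.628], [0.0, 488.291, 205.613], [0.0, 0.0, 1.0]], [0.242, -0.124, 1.378]]
jar [([377.8, 258.5], 0.81), ([360.9, 159.9], 0.52), ([394.7, 204.3], 0.34)]
cap [([341.6, 202.0], 0.89), ([369.8, 292.2], 0.8), ([387.4, 252.2], 0.57)]
brace [([392.5, 207.0], 0.93)]
cork [([398.4, 201.0], 0.72), ([380.0, 258.0], 0.57), ([392.1, 208.6], 0.37)]
cork_center [([396.8, 197.5], 0.62)]
pail [([312.1, 252.0], 0.96)]
mug_by [([210.2, 262.6], 0.81)]
tin_by [([362.1, 157.0], 0.57)]
spice_by [([136.7, 259.2], 0.64)]
glass_by [([428.1, 238.1], 0.86)]
side [[[487.717, 0.0, 275.209], [0.0, 487.717, 212.504], [0.0, 0.0, 1.0]], [-0.153, -1.111, 1.136]]
jar [([300.7, 300.3], 0.4)]
cap [([315.0, 254.0], 0.62), ([298.7, 287.9], 0.46)]
brace [([348.6, 283.0], 0.87)]
cork [([177.2, 188.9], 0.61), ([349.3, 276.2], 0.46)]
cork_center [([348.5, 273.5], 0.49)]
pail [([263.1, 261.8], 0.78)]
mug_by [([206.6, 216.1], 0.74)]
tin_by [([358.6, 244.8], 0.75)]
spice_by [([179.9, 186.7], 0.63)]
glass_by [([342.6, 319.2], 0.68)]
{'clock': 1.1, 'joints': array([ 1.54321296,  0.50088319, -0.42696224,  1.5504187 ,  0.22077227,
        1.1383004 , -0.21030705]), 'joint_vel': array([ 1.65435870e-03,  3.56497482e-05,  3.55713142e-04, -1.11529148e-03,
       -5.22227890e-04,  2.17800858e-03,  4.50987191e-04]), 'joint_torque': array([-8.08472978e-04, -5.66452181e+01, -5.81097722e+00, -2.79503274e+01,
       -6.66809315e-02,  2.06624565e-02, -1.06220321e-05]), 'ee_pos': array([ 0.18637523, -0.62269584,  0.22672806]), 'eef_rot': array([ 9.89450613e-01,  1.44870574e-01,  1.82428055e-05, -7.23775143e-07]), 'contact_force': array([-0.20728238, -0.14893824,  0.41000098]), 'torque': array([0.03575304, 0.04832746, 0.00409552]), 'finger_force': 0.0, 'finger_gap': 0.9985760496948358}
```

View pics/top0.png

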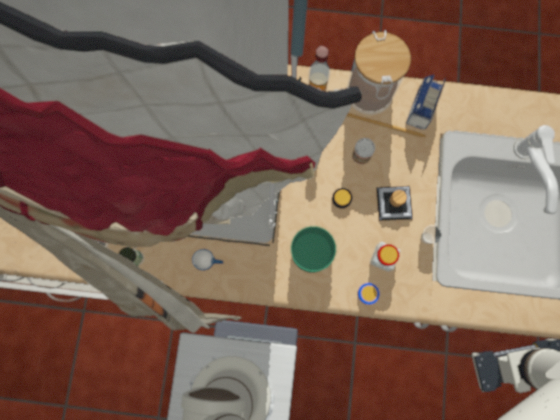

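View pics/side0.png

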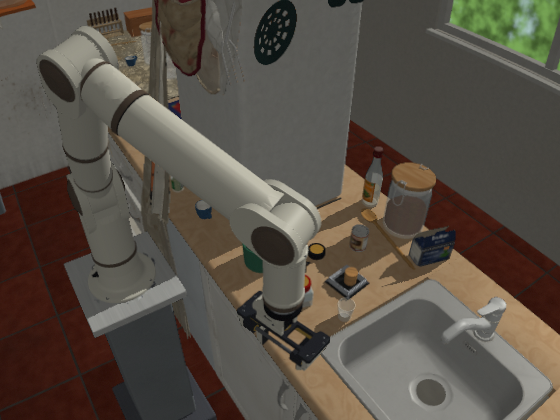

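Top view: brace (394,203) with the cork at (398,198), red cap with yellow disc (388,254), pail (313,249), glass (431,235), tin (364,149); the black and blue caps are decoys. In the side view the gripper hides the jar at about (300,290); cork shows at (350,273).

```bash
python3 - <<'E'
from h import *
C={}
for n in("top","side"):
    z=np.load(n+"0.npz"); I,D=z["I"],z["D"]; C[n]=(I,cloud(n,D),D)
I,P,D=C["top"]; hsv=cv2.cvtColor(I,cv2.COLOR_RGB2HSV)
print("table z",np.median(P[170:185,300:330,2]))
V,U=np.mgrid[:420,:560]
def box(u0,u1,v0,v1): return (U>=u0)&(U<u1)&(V>=v0)&(V<v1)&(D>0)
# cap
m=box(370,405,238,272)
for nm,c in (("yellow",(hsv[...,0]>15)&(hsv[...,0]<35)&(hsv[...,1]>170)),("red",((hsv[...,0]<8)|(hsv[...,0]>172))&(hsv[...,1]>150))):
    k=m&c; print(nm,k.sum(),U[k].mean(),V[k].mean(),np.percentile(P[k],[5,50,95],axis=0).round(4).tolist())
k=m&(P[...,2]>.075); q=P[k]; print("captop z>75",k.sum(),q.mean(0),cv2.minEnclosingCircle(q[:,:2].astype(np.float32)))
k=m&(P[...,2]>.03)&(P[...,2]<.075); print("jar body",k.sum(),cv2.minAreaRect(P[k][:,:2].astype(np.float32)))
# cork
k=box(380,412,183,213)&(P[...,2]>.04); q=P[k]; print("cork",k.sum(),U[k].mean(),V[k].mean(),q.mean(0),cv2.minEnclosingCircle(q[:,:2].astype(np.float32)))
# brace
k=box(370,420,178,226)&(P[...,2]>.012)&(P[...,2]<.03); q=P[k]; print("brace",k.sum(),cv2.minAreaRect(q[:,:2].astype(np.float32)),np.median(q[:,2]))
k=box(285,345,222,280)&(P[...,2]>.075); q=P[k]; print("pail",q.mean(0),cv2.minEnclosingCircle(q[:,:2].astype(np.float32)))
for nm,b in dict(glass=(418,445,222,248),tin=(350,378,135,165),mug=(185,230,245,278),spice=(115,150,240,275),blackcap=(328,356,184,212),bluecap=(355,382,280,307)).items():
    k=box(*b)&(P[...,2]>.015); q=P[k]; print(nm,q.mean(0).round(3),q[:,2].max().round(3),q.min(0).round(3),q.max(0).round(3))
for n,(u0,u1,v0,v1) in dict(top=(290,450,120,310),).items():
    cv2.imwrite("pics/t_crop.png",cv2.resize(C[n][0][v0:v1,u0:u1,::-1],None,fx=3.1,fy=3.1,interpolation=2))
I,P,D=C["side"]; 
k=box(338,362,262,292)&(D>0)&(P[...,2]>.043); q=P[k]; print("side cork",q.mean(0),cv2.minEnclosingCircle(q[:,:2].astype(np.float32)))
k=box(320,375,258,300)&(P[...,2]>.012)&(P[...,2]<.03); q=P[k]; print("side brace",cv2.minAreaRect(q[:,:2].astype(np.float32)),np.median(q[:,2]))
E
```

```text
table z 0.0007683914301965487
yellow 98 387.9591836734694 254.39795918367346 [[0.3995, -0.3944, 0.0817], [0.418, -0.3734, 0.0857], [0.4371, -0.3571, 0.0906]]
red 63 384.968253968254 256.6666666666667 [[0.3916, -0.4014, 0.0804], [0.4081, -0.3608, 0.0857], [0.4392, -0.3483, 0.092]]
captop z>75 394 [ 0.41753549 -0.37476294  0.08568567] ((0.418047159910202, -0.3753124177455902), 0.029858987778425217)
jar body 197 ((0.4176327884197235, -0.37526601552963257), (0.06216435134410858, 0.06271979957818985), 72.96170806884766)
cork 165 398.8545454545455 196.63030303030303 [ 0.58819574 -0.40138661  0.04840491] ((0.5889576077461243, -0.40247493982315063), 0.02125227265059948)
brace 349 ((0.5799917578697205, -0.3977072536945343), (0.08595532178878784, 0.08538118004798889), 8.904886245727539) 0.018813370379941952
pail [ 0.41667206 -0.17779894  0.08659364] ((0.4122420847415924, -0.17537246644496918), 0.06192817538976669)
glass [ 0.494 -0.501  0.038] 0.062 [ 0.466 -0.522  0.015] [ 0.517 -0.472  0.062]
tin [ 0.71  -0.29   0.061] 0.077 [ 0.685 -0.318  0.015] [ 0.744 -0.263  0.077]
mug [0.355 0.117 0.039] 0.058 [0.326 0.066 0.015] [0.382 0.148 0.058]
spice [0.311 0.206 0.382] 0.743 [0.275 0.068 0.017] [0.36  0.334 0.743]
blackcap [ 0.575 -0.244  0.021] 0.03 [ 0.547 -0.274  0.015] [ 0.603 -0.216  0.03 ]
bluecap [ 0.314 -0.342  0.021] 0.03 [ 0.285 -0.371  0.015] [ 0.343 -0.313  0.03 ]
side cork [ 0.58271546 -0.40531345  0.04916706] ((0.583739161491394, -0.40550050139427185), 0.02252364158630371)
side brace ((0.5761499404907227, -0.402793288230896), (0.08931874483823776, 0.09541808068752289), 9.642291069030762) 0.01919829524954201
```

View pics/t_crop.png

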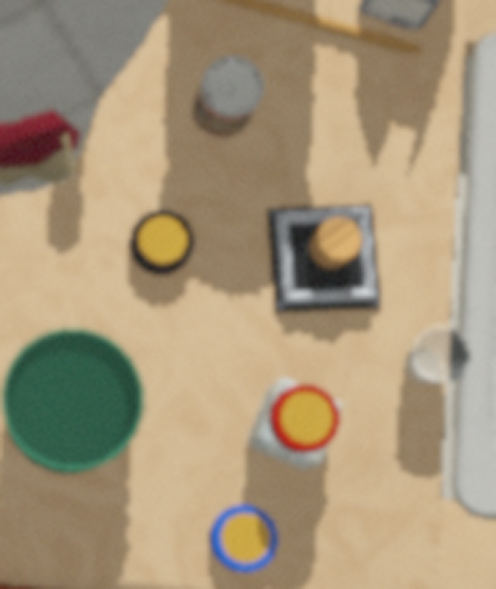

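Brace, cork, jar and pail are all located, and the jar's yaw is about -17° against the brace's 9°. Next I move over the cork.

```bash
python3 -m jog '[{"dp":[5,-1,0],"turn":0},{"dp":[10,-2,0],"turn":0},{"dp":[15,-3,0],"turn":0},{"dp":[20,-4,0],"turn":0},{"dp":[25,-5.3,0],"turn":0}]' -1 20
python3 -m jog '[{"dp":[5,-1,0],"turn":0},{"dp":[10,-2,0],"turn":0},{"dp":[15,-3,2],"turn":0},{"dp":[19.6,-4.2,4],"turn":0},{"dp":[19.6,-4.2,6],"turn":0}]'
python3 - <<'E'
from h import *
o=robot.get_obs(); print(o["ee_pos"],o["eef_rot"],o["joints"].round(2),o["contact_force"])
for n in("top","side"):
    I,D=robot.capture(n); np.savez(f"{n}1.npz",I=I,D=D); cv2.imwrite(f"pics/{n}1.png",I[...,::-1])
a=np.hstack([np.pad(x[120:310,270:450],((0,0),(0,0),(0,0))) for x in [cv2.imread("pics/top1.png")]]+[cv2.imread("pics/side1.png")[180:370,210:400]])
cv2.imwrite("pics/c1.png",cv2.resize(a,None,fx=2.1,fy=2.1))
E
```

```text
clock: 1.72
ee_pos: [0.412, -0.4996, 0.2269]
eef_rot: [0.989, 0.145, 0.0, 0.0]
contact_force: [-0.2, -0.5, 0.8]
finger_gap: 1.003
finger_force: 0.0
clock: 2.35
ee_pos: [0.5913, -0.3979, 0.1661]
eef_rot: [0.989, 0.149, 0.002, -0.001]
contact_force: [0.7, 0.3, 0.1]
finger_gap: 0.997
finger_force: 0.0
[ 0.59132468 -0.39787213  0.166147  ] [ 0.98885149  0.14888756  0.00182903 -0.00136953] [ 0.87  0.68 -0.48  1.42  0.33  1.12 -0.94] [0.70542046 0.29158073 0.08270348]
```

View pics/c1.png

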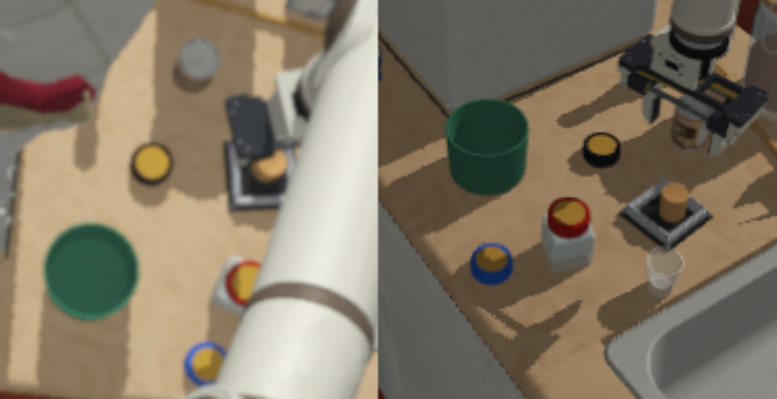

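The side view is now clear: cork at about (350,275), jar at (300,282), brace at (347,283). I'll measure from it and combine with the top view.

```bash
python3 - <<'E'
from h import *
V,U=np.mgrid[:420,:560]
def L(f):
    z=np.load(f); n=f[:-5]; return z["I"],cloud(n,z["D"]),z["D"]
def box(b,D): u0,u1,v0,v1=b; return (U>=u0)&(U<u1)&(V>=v0)&(V<v1)&(D>0)
I,P,D=L("side1.npz"); I0,P0,D0=L("top0.npz")
def yel(I,lo=15,hi=35,s=150):
    h=cv2.cvtColor(I,cv2.COLOR_RGB2HSV); return (h[...,0]>lo)&(h[...,0]<hi)&(h[...,1]>s)
b=(285,318,268,312)
k=box(b,D)&(P[...,2]>.082); q=P[k]; print("side captop",q.mean(0),cv2.minEnclosingCircle(q[:,:2].astype(np.float32)))
k=box(b,D)&(P[...,2]>.006)&(P[...,2]<.06); q=P[k]; print("jar body",k.sum(),cv2.minAreaRect(q[:,:2].astype(np.float32)))
k=box((337,365,262,292),D)&(P[...,2]>.044); q=P[k]; print("cork",q.mean(0),cv2.minEnclosingCircle(q[:,:2].astype(np.float32)))
k=box((320,378,258,302),D)&(P[...,2]>.012)&(P[...,2]<.026); q=P[k]; print("brace",k.sum(),cv2.minAreaRect(q[:,:2].astype(np.float32)))
ys=box((285,318,268,300),D)&yel(I)&(P[...,2]>.08); yt=box((370,405,238,272),D0)&yel(I0,s=170)
us,vs,ut,vt=U[ys].mean(),V[ys].mean(),U[yt].mean(),V[yt].mean()
print("disc tri",tri(("side",us,vs),("top",ut,vt)),ys.sum(),"at z .087",at_z("side",us,vs,.087),at_z("top",ut,vt,.087))
# yaw fits: jar body in both clouds as square hull; brace too
for nm,(Q,DD,bb) in dict(top=(P0,D0,(370,420,178,226)),side=(P,D,(320,378,258,302))).items():
    for lo,hi in((.010,.03),(.014,.03),(.017,.03)):
        q=Q[box(bb,DD)&(Q[...,2]>lo)&(Q[...,2]<hi)]; r=cv2.minAreaRect(q[:,:2].astype(np.float32)); print(nm,lo,np.round(r[0],4),np.round(r[1],3),round(r[2],1))
# bounding pixels
cv2.imwrite("pics/c2.png",cv2.resize(np.hstack([I[255:320,280:380,::-1],I0[175:240,340:440,::-1]]),None,fx=4,fy=4,interpolation=2))
o=robot.get_obs();print(o["ee_pos"])
E
```

```text
side captop [ 0.41430497 -0.37964624  0.08733614] ((0.41603708267211914, -0.3798966705799103), 0.031673088669776917)
jar body 312 ((0.4388253390789032, -0.3484273850917816), (0.16356758773326874, 0.0920897126197815), 49.52360153198242)
cork [ 0.58293381 -0.40516377  0.04932674] ((0.5822197198867798, -0.40249302983283997), 0.023068975657224655)
brace 304 ((0.5752411484718323, -0.3999430537223816), (0.08709432184696198, 0.08687438815832138), 9.604378700256348)
disc tri (array([ 0.41745374, -0.37494779,  0.084408  ]), np.float64(0.001065321281335953)) 125 at z .087 [ 0.41551527 -0.37662014  0.087     ] [ 0.4175917  -0.37468157  0.087     ]
top 0.01 [ 0.581  -0.3947] [0.094 0.09 ] 11.2
top 0.014 [ 0.5799 -0.3979] [0.086 0.086] 8.5
top 0.017 [ 0.58   -0.3981] [0.085 0.084] 7.3
side 0.01 [ 0.5655 -0.4033] [0.124 0.093] 5.8
side 0.014 [ 0.5754 -0.3999] [0.087 0.087] 9.6
side 0.017 [ 0.5752 -0.3999] [0.087 0.086] 9.2
[ 0.58499349 -0.40235161  0.16342845]
```

```bash
python3 -m jog '[{"dp":[0,0,3],"turn":0},{"dp":[0,0,6],"turn":0},{"dp":[0,0,6],"turn":0},{"dp":[0,0,6],"turn":0}]'
```

```text
clock: 2.95
ee_pos: [0.5864, -0.4054, 0.1084]
eef_rot: [0.99, 0.144, 0.001, 0.001]
contact_force: [-0.2, -1.0, 0.1]
finger_gap: 1.0
finger_force: 0.0
```

```bash
python3 -m jog '[{"dp":[0,0,3],"turn":0},{"dp":[0,0,6],"turn":0},{"dp":[0,0,7.9],"turn":0},{"dp":[0,0,7.9],"turn":0},{"dp":[0,0,7.9],"turn":0}]'
python3 -m jog '[{"dp":[0,0,0],"turn":0},{"dp":[0,0,0],"turn":0},{"dp":[0,0,0],"turn":0},{"dp":[0,0,0],"turn":0},{"dp":[0,0,0],"turn":0}]' 1 15
```

```text
clock: 3.58
ee_pos: [0.5876, -0.4044, 0.0294]
eef_rot: [0.989, 0.145, 0.001, 0.001]
contact_force: [0.9, -0.2, 1.1]
finger_gap: 1.004
finger_force: 0.0
clock: 4.2
ee_pos: [0.5864, -0.4037, 0.0277]
eef_rot: [0.989, 0.145, -0.0, -0.0]
contact_force: [0.4, 0.4, -1.1]
finger_gap: 0.508
finger_force: 0.0
```

```bash
python3 -m jog '[{"dp":[0,0,0],"turn":0},{"dp":[0,0,0],"turn":0},{"dp":[0,0,0],"turn":0},{"dp":[0,0,-1.5],"turn":0},{"dp":[0,0,-4],"turn":0}]'
python3 -m jog '[{"dp":[0,0,-4],"turn":0},{"dp":[0,0,-9],"turn":0},{"dp":[0,0,-10],"turn":0},{"dp":[0,0,-10],"turn":0}]'
```

```text
clock: 4.82
ee_pos: [0.586, -0.4035, 0.0684]
eef_rot: [0.989, 0.145, -0.0, -0.0]
contact_force: [-0.2, -1.2, -0.2]
finger_gap: 0.428
finger_force: 15.0
clock: 5.32
ee_pos: [0.5873, -0.4043, 0.1703]
eef_rot: [0.989, 0.145, 0.001, 0.001]
contact_force: [-0.2, 0.1, -0.5]
finger_gap: 0.432
finger_force: 15.0
```

Cork gripped at 39 mm and lifted; now to the pail.

```bash
python3 -m jog '[{"dp":[-2,-5,0],"turn":1.5},{"dp":[-4,-10,0],"turn":3},{"dp":[-6,-15,0],"turn":4.5},{"dp":[-8,-20,0],"turn":6},{"dp":[-10.3,-25.2,0],"turn":7.5}]'
python3 -m jog '[{"dp":[0,0,0],"turn":1.5},{"dp":[0,0,0],"turn":3},{"dp":[0,0,2.5],"turn":4.6},{"dp":[0,0,5],"turn":4.6},{"dp":[0,0,5],"turn":4.6}]'
python3 -c "
from h import *
print(robot.get_obs()['joints'].round(2))"
```

```text
clock: 5.95
ee_pos: [0.4133, -0.1902, 0.1666]
eef_rot: [0.969, -0.247, -0.001, -0.0]
contact_force: [0.1, 0.2, 1.4]
finger_gap: 0.433
finger_force: 15.0
clock: 6.58
ee_pos: [0.4128, -0.1907, 0.1154]
eef_rot: [0.883, -0.469, -0.003, 0.0]
contact_force: [-0.2, 0.6, -0.4]
finger_gap: 0.429
finger_force: 15.0
[ 0.67  0.31 -0.34  2.12  0.15  0.74 -2.31]
```

```bash
python3 -m jog '[{"dp":[0,0,0],"turn":0},{"dp":[0,0,0],"turn":0},{"dp":[0,0,0],"turn":0},{"dp":[0,0,-2],"turn":0},{"dp":[0,0,-5],"turn":0}]' -1 15
python3 -m jog '[{"dp":[5,3.2,0],"turn":0},{"dp":[10,6.4,0],"turn":0},{"dp":[14,9,0],"turn":0},{"dp":[15.7,10,0],"turn":0},{"dp":[15.7,10,0],"turn":0}]'
python3 - <<'E'
from h import *
o=robot.get_obs(); print(o["ee_pos"],o["eef_rot"],o["joints"].round(2))
for n in("top","side"):
    I,D=robot.capture(n); np.savez(f"{n}2.npz",I=I,D=D); cv2.imwrite(f"pics/{n}2.png",I[...,::-1])
a=np.hstack([cv2.imread("pics/top2.png")[120:310,270:450],cv2.imread("pics/side2.png")[180:370,210:400]])
cv2.imwrite("pics/c3.png",cv2.resize(a,None,fx=2.1,fy=2.1))
E
```

```text
clock: 7.2
ee_pos: [0.4149, -0.1917, 0.168]
eef_rot: [0.883, -0.469, -0.001, -0.0]
contact_force: [1.3, -0.4, -0.1]
finger_gap: 0.926
finger_force: 0.0
clock: 7.82
ee_pos: [0.4203, -0.3788, 0.1677]
eef_rot: [0.883, -0.47, 0.0, -0.0]
contact_force: [0.3, 0.2, 0.7]
finger_gap: 0.999
finger_force: 0.0
[ 0.42033702 -0.37877055  0.1676832 ] [ 8.82709014e-01 -4.69919975e-01  2.17209759e-05 -1.12054963e-04] [ 0.89  0.4  -0.26  1.83  0.12  0.93 -1.97]
```

View pics/c3.png

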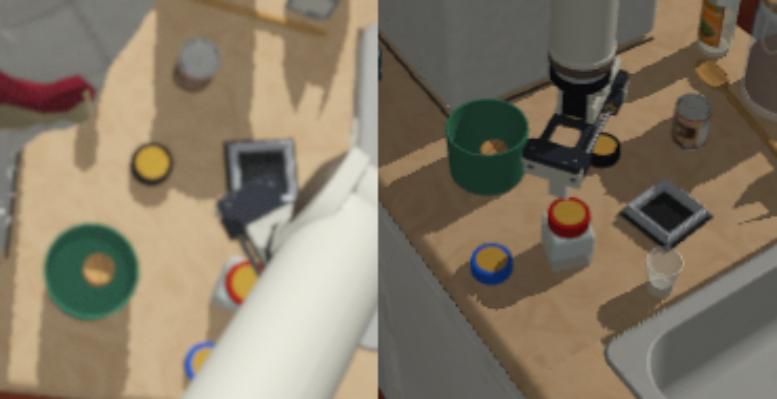

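The cork lies in the pail, and the jar is still standing. One fit gives the jar's yaw and the offset to the brace.

```bash
python3 - <<'E'
from h import *
from scipy.optimize import minimize
def L(f):
    z=np.load(f); return cloud(f[:-5],z["D"]),z["D"]
Q={"s2":L("side2.npz"),"s1":L("side1.npz"),"t0":L("top0.npz")}
def near(k,c,r,lo,hi):
    P,D=Q[k]; m=(D>0)&(np.hypot(P[...,0]-c[0],P[...,1]-c[1])<r)&(P[...,2]>lo)&(P[...,2]<hi); return P[m][:,:2]
def fit(q,c,cost):
    best=None
    for a in np.radians(np.arange(0,90,7.5)):
        f=lambda p:cost(np.abs((q-p[:2])@np.array([[np.cos(p[2]),-np.sin(p[2])],[np.sin(p[2]),np.cos(p[2])]])).max(1))
        r=minimize(f,[*c,a],method="Nelder-Mead",options=dict(xatol=1e-5,fatol=1e-9,initial_simplex=[[*c,a],[c[0]+.004,c[1],a],[c[0],c[1]+.004,a],[c[0],c[1],a+.1]]))
        if best is None or r.fun<best.fun: best=r
    return best.x[:2].round(4),round(np.degrees(best.x[2])%90,1),best.fun*1e3,len(q)
for k,c in(("s1",(.4155,-.377)),("s2",(.4155,-.377)),("t0",(.4175,-.375))):
    print("jar",k,fit(near(k,c,.05,.012,.060),c,lambda m:np.mean(np.minimum(np.abs(m-.031),.008))), cv2.minAreaRect(near(k,c,.05,.03,.072).astype(np.float32)))
for k,c in(("s1",(.576,-.4)),("s2",(.576,-.4)),("t0",(.58,-.398))):
    q=near(k,c,.064,.014,.03); print("brace",k,fit(q,c,lambda m:np.mean(np.abs(m-np.clip(m,.0345,.0415)))),cv2.minAreaRect(q.astype(np.float32)))
for k,c in(("s2",(.4155,-.377)),("t0",(.4175,-.375))):
    q=near(k,c,.04,.081,.1);print("cap",k,len(q),q.mean(0),(q.min(0)+q.max(0))/2)
print(robot.get_obs()["ee_pos"])
# gripper-free check: cork
P,D=Q["s2"]
E
```

```text
jar s1 (array([ 0.4161, -0.3772]), np.float64(72.9), np.float64(1.3551229786251155), 274) ((0.4139019250869751, -0.3810182511806488), (0.062210436910390854, 0.06417801976203918), 72.01699829101562)
jar s2 (array([ 0.4164, -0.3771]), np.float64(73.5), np.float64(1.2519208172582266), 270) ((0.41370925307273865, -0.3790411353111267), (0.06656977534294128, 0.06122775003314018), 73.4669418334961)
jar t0 (array([ 0.4187, -0.376 ]), np.float64(73.1), np.float64(0.9037949173690064), 136) ((0.4176327884197235, -0.37526601552963257), (0.06216435134410858, 0.06271979957818985), 72.96170806884766)
brace s1 (array([ 0.5758, -0.3993]), np.float64(8.6), np.float64(2.8429670152957556), 283) ((0.5754424929618835, -0.39990898966789246), (0.0866858959197998, 0.08687438815832138), 9.604378700256348)
brace s2 (array([ 0.575 , -0.4004]), np.float64(9.3), np.float64(0.26193849981782447), 274) ((0.5767238736152649, -0.39944446086883545), (0.09056338667869568, 0.08636786788702011), 8.713041305541992)
brace t0 (array([ 0.5803, -0.3976]), np.float64(8.8), np.float64(1.5160516915040807), 321) ((0.5799311995506287, -0.3979281783103943), (0.08559403568506241, 0.08552342653274536), 8.503948211669922)
cap s2 273 [ 0.41419241 -0.38053615] [ 0.415549   -0.38004011]
cap t0 363 [ 0.41819859 -0.37549644] [ 0.41812563 -0.37597291]
[ 0.42100296 -0.37591878  0.1676182 ]
```

```bash
python3 -c "
import cv2,numpy as np
a=cv2.imread('pics/side2.png')[262:322,282:382];b=cv2.imread('pics/top0.png')[175:275,340:420]
cv2.imwrite('pics/c4.png',cv2.resize(a,None,fx=7,fy=7,interpolation=2));cv2.imwrite('pics/c5.png',cv2.resize(b,None,fx=6,fy=6,interpolation=2))"
```

```text
(no output)
```

View pics/c4.png

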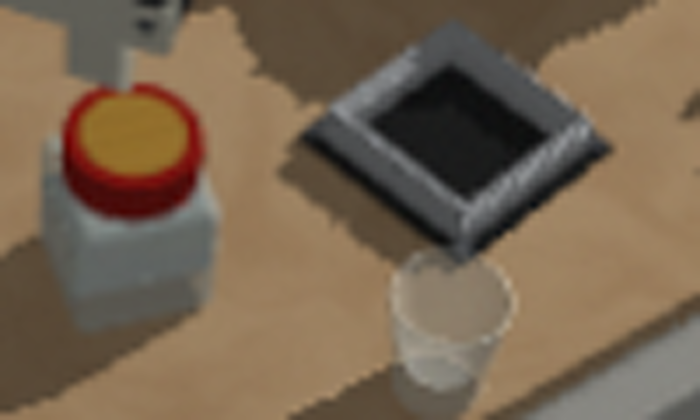

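Brace is empty with its pocket at crop centre (460,130), jar upright at crop (130,200), glass in front. Jar yaw is 73°, brace 9°, so the jar needs about +26°. I descend on the cap and grip it.

```bash
python3 -m jog '[{"dp":[-0.35,0.15,2],"turn":0},{"dp":[-0.35,0.15,5],"turn":0},{"dp":[-0.35,0.15,8],"turn":0},{"dp":[-0.35,0.15,9.8],"turn":0},{"dp":[-0.35,0.15,9.8],"turn":0}]'
python3 -m jog '[{"dp":[0,0,0],"turn":0},{"dp":[0,0,0],"turn":0},{"dp":[0,0,0],"turn":0},{"dp":[0,0,0],"turn":0},{"dp":[0,0,0],"turn":0}]' 1 45
```

```text
clock: 8.55
ee_pos: [0.417, -0.374, 0.0688]
eef_rot: [0.884, -0.468, -0.001, -0.001]
contact_force: [-0.1, 0.3, 0.1]
finger_gap: 1.001
finger_force: 0.0
clock: 9.18
ee_pos: [0.4176, -0.3763, 0.0702]
eef_rot: [0.883, -0.469, 0.0, 0.0]
contact_force: [-1.4, -0.2, 3.5]
finger_gap: 0.625
finger_force: 45.0
```

```bash
python3 -m jog '[{"dp":[0,0,-1],"turn":0},{"dp":[0,0,-3],"turn":0},{"dp":[0,0,-5],"turn":0},{"dp":[0,0,-6],"turn":0},{"dp":[0,0,-6],"turn":0}]'
python3 -m jog '[{"dp":[2,-2.2,0],"turn":-0.8},{"dp":[5,-5.5,0],"turn":-1.8},{"dp":[8,-8.8,0],"turn":-3},{"dp":[10.4,-11.5,0],"turn":-4},{"dp":[10.9,-12,0],"turn":-4.3}]'
python3 -m jog '[{"dp":[0,0,1],"turn":0},{"dp":[0,0,2],"turn":0},{"dp":[0,0,2],"turn":0},{"dp":[0,0,2],"turn":0}]'
python3 - <<'E'
from h import *
ps=[]
for i in range(2):
  for n in("top","side"):
    I,D=robot.capture(n); np.savez(f"{n}3.npz",I=I,D=D); cv2.imwrite(f"pics/{n}3.png",I[...,::-1]); ps.append(robot.get_obs()["ee_pos"])
print(np.mean(ps,0),robot.get_obs()["eef_rot"],robot.get_obs()["joints"].round(2))
a=np.hstack([cv2.imread("pics/top3.png")[160:260,330:460],cv2.imread("pics/side3.png")[230:330,290:420]])
cv2.imwrite("pics/c6.png",cv2.resize(a,None,fx=3,fy=3,interpolation=2))
E
```

```text
clock: 9.8
ee_pos: [0.4175, -0.3761, 0.1301]
eef_rot: [0.883, -0.469, 0.0, 0.0]
contact_force: [0.7, 0.5, -6.0]
finger_gap: 0.627
finger_force: 45.0
clock: 10.42
ee_pos: [0.5801, -0.3973, 0.1279]
eef_rot: [0.966, -0.258, -0.0, -0.001]
contact_force: [-0.2, 0.6, -5.0]
finger_gap: 0.626
finger_force: 45.0
clock: 10.92
ee_pos: [0.5772, -0.3993, 0.1098]
eef_rot: [0.966, -0.26, -0.0, 0.0]
contact_force: [-0.9, -0.2, -4.4]
finger_gap: 0.625
finger_force: 45.0
[ 0.57794995 -0.39932075  0.11036683] [ 9.65583204e-01 -2.60093774e-01  5.15781841e-04  1.96503090e-04] [ 0.79  0.7  -0.33  1.5   0.25  0.99 -1.71]
```

View pics/c6.png

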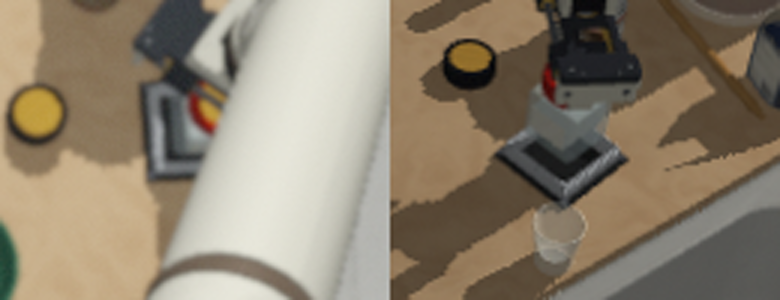

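Jar hovers above the brace in the side view, corners aligned, near crop (565,130). A quick fit of the relative offset comes before lowering.

```bash
python3 - <<'E'
from h import *
from scipy.optimize import minimize
for n,c in(("side",(.577,-.4)),("top",(.579,-.398))):
    D=np.load(n+"3.npz")["D"]; P=cloud(n,D); r=np.hypot(P[...,0]-c[0],P[...,1]-c[1])
    q=P[(D>0)&(r<.05)&(P[...,2]>.046)&(P[...,2]<.10)]
    for lo,hi in((.046,.10),(.05,.09)):
        w=q[(q[:,2]>lo)&(q[:,2]<hi)][:,:2]; best=None
        for a in np.radians(range(0,90,10)):
            f=lambda p:np.mean(np.minimum(np.abs(np.abs((w-p[:2])@np.array([[np.cos(p[2]),-np.sin(p[2])],[np.sin(p[2]),np.cos(p[2])]])).max(1)-.031),.006))
            r=minimize(f,[*c,a],method="Nelder-Mead",options=dict(initial_simplex=[[*c,a],[c[0]+.004,c[1],a],[c[0],c[1]+.004,a],[c[0],c[1],a+.1]]))
            if best is None or r.fun<best.fun: best=r
        print(n,len(w),best.x[:2].round(4),np.degrees(best.x[2])%90,best.fun)
    print("zmin",np.percentile(q[:,2],[0,2,50]))
E
```

```text
side 358 [ 0.5758 -0.4003] 9.449804319018796 0.0014639997606810636
side 250 [ 0.5755 -0.4006] 9.876794567736283 0.0012954055503333426
zmin [0.04603488 0.04723545 0.07495764]
top 138 [ 0.5801 -0.3998] 9.044889376017665 0.0008373082041459809
top 88 [ 0.5798 -0.3997] 9.009276477859194 0.0004714467127521468
zmin [0.04739974 0.0489061  0.07821565]
```

```bash
python3 -m jog '[{"dp":[-0.05,-0.1,0.8],"turn":0},{"dp":[-0.05,-0.1,1.6],"turn":0},{"dp":[-0.05,-0.1,2.3],"turn":0},{"dp":[-0.05,-0.1,2.8],"turn":0},{"dp":[-0.05,-0.1,2.8],"turn":0}]'
python3 -m jog '[{"dp":[0,0,0.3],"turn":0},{"dp":[0,0,0.6],"turn":0},{"dp":[0,0,0.85],"turn":0},{"dp":[0,0,0.9],"turn":0},{"dp":[0,0,0.9],"turn":0}]'
```

```text
clock: 11.75
ee_pos: [0.5775, -0.3976, 0.0809]
eef_rot: [0.966, -0.26, -0.001, -0.0]
contact_force: [-0.2, 0.6, -5.4]
finger_gap: 0.623
finger_force: 45.0
clock: 12.38
ee_pos: [0.5787, -0.3983, 0.0743]
eef_rot: [0.966, -0.26, 0.001, 0.0]
contact_force: [-2.4, 1.1, 5.6]
finger_gap: 0.623
finger_force: 45.0
```

```bash
python3 -m jog '[{"dp":[0,0,0.1],"turn":0},{"dp":[0,0,0.1],"turn":0},{"dp":[0,0,0.1],"turn":0}]' 1 60
python3 - <<'E'
from h import *
ps=[]
for i in range(3):
  I,D=robot.capture("side"); o=robot.get_obs(); ps.append([*o["ee_pos"],*o["contact_force"]])
print(np.mean(ps,0).round(4))
P=cloud("side",D); V,U=np.mgrid[:420,:560]
q=P[(D>0)&(np.hypot(P[...,0]-.577,P[...,1]+.4)<.05)&(P[...,2]>.025)]
h=np.histogram(q[:,2],np.arange(.02,.13,.005)); print(h[0].tolist())
cv2.imwrite("pics/c7.png",cv2.resize(I[235:320,300:400,::-1],None,fx=6,fy=6,interpolation=2))
E
```

```text
clock: 12.75
ee_pos: [0.5787, -0.3983, 0.0742]
eef_rot: [0.966, -0.26, 0.001, 0.0]
contact_force: [-3.6, 2.6, 10.1]
finger_gap: 0.623
finger_force: 60.0
[ 0.5787 -0.3983  0.0742 -4.164   2.0411 10.5795]
[0, 35, 27, 34, 26, 26, 38, 31, 38, 48, 10, 6, 7, 12, 17, 0, 0, 9, 2, 6, 1]
```

View pics/c7.png

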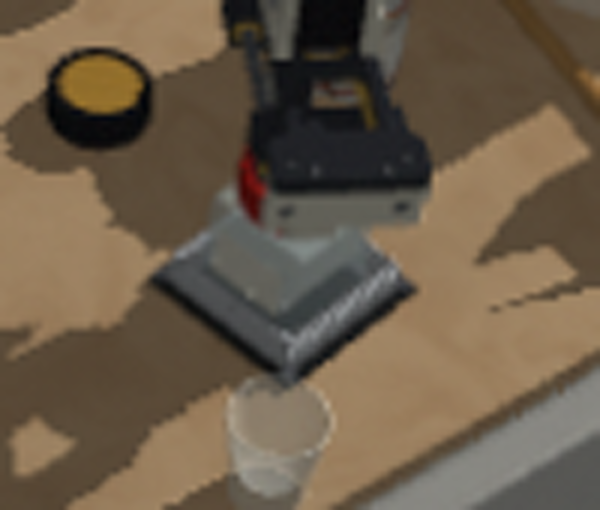

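The jar sits in the brace at crop (290,270), square with it. TCP height is 4.0 mm above the table grasp, so it is home. Now I unscrew.

```bash
python3 -m jog '[{"dp":[-0.1,0,0.1],"turn":-1},{"dp":[-0.1,0,0.1],"turn":-2.2},{"dp":[-0.1,0,0.1],"turn":-3.4},{"dp":[-0.1,0,0.1],"turn":-4.6},{"dp":[-0.1,0,0.1],"turn":-5.8}]'
python3 -m jog '[{"dp":[0,0,0],"turn":-1.2},{"dp":[0,0,0],"turn":-2.4},{"dp":[0,0,0],"turn":-3.6},{"dp":[0,0,0],"turn":-4.8},{"dp":[0,0,0],"turn":-5.8}]'
python3 -m jog '[{"dp":[0,0,0],"turn":-1},{"dp":[0,0,0],"turn":-2},{"dp":[0,0,0],"turn":-2.8},{"dp":[0,0,0],"turn":-2.8},{"dp":[0,0,0],"turn":-2.8}]'
python3 -c "
from h import *
o=robot.get_obs();print(o['joints'].round(2),o['torque'].round(2),2*np.arctan2(o['eef_rot'][1],o['eef_rot'][0]))"
```

```text
clock: 13.52
ee_pos: [0.5795, -0.3985, 0.0742]
eef_rot: [0.999, 0.042, 0.002, 0.001]
contact_force: [-2.1, 0.9, 11.4]
finger_gap: 0.62
finger_force: 60.0
clock: 14.15
ee_pos: [0.5794, -0.3985, 0.0742]
eef_rot: [0.941, 0.339, 0.002, 0.002]
contact_force: [-1.9, 1.8, 11.9]
finger_gap: 0.62
finger_force: 60.0
clock: 14.78
ee_pos: [0.5794, -0.3984, 0.0742]
eef_rot: [0.882, 0.471, 0.001, 0.002]
contact_force: [-1.2, 1.4, 12.8]
finger_gap: 0.622
finger_force: 60.0
[ 0.99  0.82 -0.66  1.51  0.56  1.01 -0.41] [ 0.29  0.39 -0.09] 0.9812175389722634
```

```bash
python3 -m jog '[{"dp":[0,0,0],"turn":-0.8},{"dp":[0,0,0],"turn":-1.2},{"dp":[0,0,-0.3],"turn":-1.2},{"dp":[0,0,-0.6],"turn":-1.2},{"dp":[0,0,-0.6],"turn":-1.2}]'
python3 -c "
from h import *
for i in range(3): robot.capture('side'); o=robot.get_obs();print(o['ee_pos'].round(4),o['contact_force'].round(1),o['torque'].round(2))"
```

```text
clock: 15.4
ee_pos: [0.5769, -0.3977, 0.0764]
eef_rot: [0.851, 0.526, -0.0, 0.0]
contact_force: [1.4, -0.1, -1.9]
finger_gap: 0.622
finger_force: 60.0
[ 0.5769 -0.3977  0.0765] [ 1.4 -1.1 -2. ] [-0.17 -0.33 -0.07]
[ 0.5769 -0.3977  0.0765] [ 1.1 -1.1 -2.6] [-0.19 -0.32 -0.1 ]
[ 0.5769 -0.3977  0.0765] [ 0.5 -1.6 -1.6] [-0.19 -0.29 -0.06]
```

```bash
python3 -m jog '[{"dp":[0,0,-0.2],"turn":0},{"dp":[0,0,-0.4],"turn":0},{"dp":[0,0,-0.4],"turn":0}]'
python3 - <<'E'
from h import *
for i in range(2):
    I,D=robot.capture('side'); o=robot.get_obs();print(o['ee_pos'].round(4),o['contact_force'].round(1),o['torque'].round(2))
I=robot.capture('side')[0]
cv2.imwrite("pics/c8.png",cv2.resize(I[235:320,300:400,::-1],None,fx=6,fy=6,interpolation=2))
E
```

```text
clock: 15.92
ee_pos: [0.5776, -0.3973, 0.0813]
eef_rot: [0.85, 0.526, 0.0, 0.0]
contact_force: [0.7, -0.5, -0.7]
finger_gap: 0.62
finger_force: 60.0
[ 0.5777 -0.3973  0.0813] [ 1.6  0.5 -0.5] [-0.12 -0.47 -0.01]
[ 0.5777 -0.3973  0.0812] [ 1.8 -1.1 -0.7] [-0.03 -0.5  -0.01]
```

View pics/c8.png

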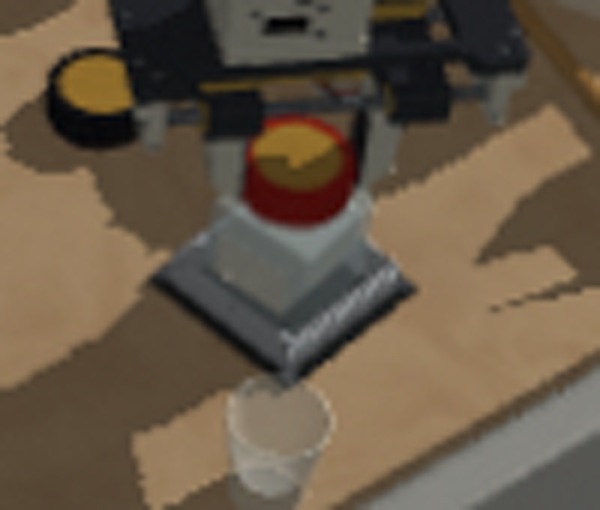

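The force is now just the cap's weight and the jar at crop (290,260) hasn't moved, so the threads have let go. Lifting the rest of the way.

```bash
python3 -m jog '[{"dp":[0,0,-0.5],"turn":0},{"dp":[0,0,-1.2],"turn":0},{"dp":[0,0,-2],"turn":0},{"dp":[0,0,-2.6],"turn":0},{"dp":[0,0,-2.6],"turn":0}]'
python3 -m jog '[{"dp":[0,0,0],"turn":0},{"dp":[0,0,0],"turn":0},{"dp":[0,0,0],"turn":0},{"dp":[0,0,0],"turn":0}]'
python3 - <<'E'
from h import *
I,D=robot.capture('side'); T,_=robot.capture('top'); o=robot.get_obs();print(o['ee_pos'].round(4),o['contact_force'].round(1))
a=np.hstack([I[225:320,290:410],T[160:255,320:440]])
cv2.imwrite("pics/c9.png",cv2.resize(a[...,::-1],None,fx=3.3,fy=3.3,interpolation=2))
E
```

```text
clock: 16.7
ee_pos: [0.5774, -0.3977, 0.1077]
eef_rot: [0.851, 0.526, 0.0, 0.001]
contact_force: [-0.3, 0.3, -0.5]
finger_gap: 0.619
finger_force: 60.0
clock: 17.2
ee_pos: [0.577, -0.3973, 0.1065]
eef_rot: [0.851, 0.526, -0.0, -0.0]
contact_force: [-0.1, -1.0, -1.3]
finger_gap: 0.62
finger_force: 60.0
[ 0.577  -0.3974  0.1067] [-0.6 -0.2 -0.8]
```

View pics/c9.png

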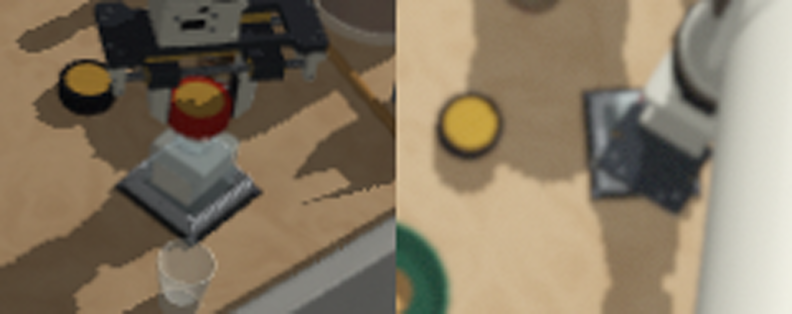

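The cap at crop (200,105) is clear above the open neck at (195,140), and the jar is still home in the brace with the cork in the pail. Handing in.

```bash
python3 -c "
from workcell import robot
print(robot.sign_off())"
```

```text
the job is handed in; nothing more can be done
None
```

I handed the job in at about 17 s of the 51 s limit: cork in the pail, jar home and square in the brace, and the unscrewed cap held level about 18 mm above the jar's mouth; the sign-off returned no verdict.

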